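# Roll a sample tube onto the reader's line and start the reading

### The arm

A 6-joint arm with a two-finger parallel gripper is mounted at the origin on the work surface. World frame = base frame: x ahead of the robot, y to its left, z up, the work surface at z = 0. Lengths are in m, angles in degrees, forces in N, time in s.
With the tool pointing down it reaches from about 0.375 to 0.9 m from the base axis. Payload 3.1 kg.
Tool frame: the origin (TCP) lies on the centre line of the jaws, within the pads' length; the fingertips stand 25 mm ahead of it and the grasp point (between the pads) lies 6 mm ahead of it; z points along the fingers, y is the line along which they close (so a half turn about z gives the same grasp; the last joint's range is limited). The gripper opens to 87 mm and grips with 3 to 60 N. Pads are 19 mm wide; open, the fingers measure 117 mm over their backs; the gripper's body (75 mm by 190 mm) begins 51 mm behind the grasp point.
Start: joints at [60.418, 30.224, 82.088, -0, 67.689, -10.227], TCP at [0.207, 0.59, 0.248] pointing down, gripper open.
Joint ranges: [-176.69, 176.69], [-43.24, 126.21], [12.49, 139.97], [-82, 262], [0, 151.66], [-163.58, 163.58]. Speed limits (degrees/s): [159.86, 159.86, 180, 180, 180, 180].

### API

Orientations are given as a 3x3 rotation matrix whose columns are the frame's x, y, z axes.
In Python, from rig import bot, cams, models gives the robot as it stands. The module is installed in compiled form; this text tells all that it offers.
- The arm moves only by the shell command python3 -m handwheel 'ROWS' [OPENING]. ROWS is JSON, a list of rows, each a list of 6 numbers: the shift along the world's x, y, z each as a share of 1 m, from -1 to 1, then the turn, a rotation vector about the world's x, y, z each as a share of 2 rad, from -1 to 1. In form: [[dx, dy, dz, wx, wy, wz], ...]. A call has exactly 8 rows; each row is the pose to reach, as a shift and turn from the pose commanded when the call began; what a row does not reach only later rows make up. A row lasts 1/12 s, in which the tool goes at most 41.7 mm and 7.16 degrees, less where a joint would pass 70% of its speed; a pose out of reach is approached as far as the arm can. A call with a number of a shift or a turn outside -1 to 1 is refused whole. A call with a gripper value outside its range is refused whole. OPENING is the opening, from -1 (shut) to 1 (fully open), so that 0 is half open, set as the call begins (- or left out, the last holds). The fingers move at their own pace and stop on an object; the grip force is fixed at half the most. Time passes only in rows, so rows that repeat a pose let the fingers close, or fill a call up. It gives the time, the measured TCP pose, the force, the opening and the grip force at its end, in the units of the state.
- bot.read_state(): the state, without advancing time (a new reading comes with each control period).
- cams.capture(name): name is "scene" or "top"; returns (picture, depth): 384x512x3 uint8, blue, green, red; 384x512 float32, m along the optical axis (not along the pixel's ray), 0 where there is no reading.
- cams.calibration(name): a dict with "mtx" (3x3 intrinsics, pixels), "R" (3x3) and "t" (3): a world point X has camera coordinates R X + t. Camera axes: x right, y down, z forward; pixel columns grow to the right and rows downward; lengths in m; the calibration is good to about 2 mm. A picture is of the moment at which its call begins. calibration takes no time and is no camera call.
- bot.hand_in(): hands the job in; it is judged then, once.
Trained networks look in the newest picture that a camera, given by its name, has taken for a name from the list of things; names that differ only in an ending like _2 or _b are one class to them, and where a whole thing is asked for, a point or a joint stands for the part that bears it (a point fixed in the world has none). Each returns a list of dicts, best first, with "conf" (0 to 1); they miss things now and then, are a little off and sometimes report something else, mostly with a low value. They report only what shows in the picture. A call takes as long as a camera call.
- models.spot_in(query, camera): "position" ([column, row] in pixels, amid what is visible of it).
- models.tip_of(query, camera): "position" ([column, row] in pixels: a listed point, or the origin of a listed thing).
The state is a dict: "time_s": time; "joint_positions": joint angles; "qvel": joint speeds; "tau": joint torques, N m; "position": TCP position; "tcp_rot": TCP orientation; "force": force on the tool from outside, world axes, zero at the start; "moment": the same for the moment, N m; "opening": opening from 0.0 (shut) to 1.0 (fully open); "grasp_force": force on a finger pad.
Only numpy, scipy, OpenCV 4.12 (cv2) and the standard library are available. Lean on these libraries where they do the work, as an engineer would, in place of code of your own. Each camera call takes 0.05 s, during which the arm holds its last target. There are 200 camera calls.

### The job

Roll the lying tube with the blue cap away from the side wall of the tube reader and onto the red line, so that it comes to rest centred on the line and lying along it: there is no room for a finger behind it, so push its top sideways. Then let go of it, press the reader's green button fully down and release it. Be gentle with the tube: it must turn as it goes and must not be picked up; leave the white-capped tube and everything else on the bench where they are.

Things in the scene. Friction and masses are not known exactly. Their poses are not given: they have to be found in the camera images.
- blue_tube: lying sample tube with a blue cap: a plain cylinder 28 mm in diameter, 110 mm long (brown glass, paper label, cap of the same diameter on the last 26 mm), about 80 g. Origin at its centre, 14 mm above the bed; x is its long axis, towards the cap. Starts beside a side wall. Turns about x as it rolls; stops within a few mm when let go.
- blue_tube_center (a point): centre of the blue-capped tube (the point half-way along it, on its axis)
- blue_tube_stripe (a point): point on the black stripe (45 x 5 mm) that runs along the label of the blue-capped tube, on its surface 14 mm from the axis; on top at the start, it goes round as the tube rolls
- white_tube_center (a point): lying sample tube with a white cap: a plain cylinder 28 mm in diameter, 110 mm long (brown glass, paper label, cap of the same diameter on the last 26 mm), about 80 g. Origin at its centre, 14 mm above the bed; x is its long axis, towards the cap. It lies on the same bed on the other side of the red line, 44 to 50 mm from it.
- read_line (a point): centre of the red line (140 x 4 mm, flush) on the fixed tube reader's white bed; x along the line towards the button, y across, z up. The bed, 20 mm above the bench, spans x +-85, y +-70 mm; side walls 18 mm high, 5 mm thick stand beyond at y +-70, open at the x ends. A grey control block 12 mm higher than the bed (x 84 to 134, y +-75 mm) carries the button
- reader: the same tube reader: origin on the bench top, 20 mm straight below the middle of the red line, axes parallel to those of read_line
- read_button_top (a point): middle of the top face of the reader's round green push button, 28 mm diameter, upright, 34 mm above the bed when up; black collar of 44 mm diameter around it, whose top lies 10 mm below the button's top
- read_button (a joint): travel of the green button in m: 0 up, 0.006 fully down; a spring lifts it back; fully down takes about 5 N
- brown_bottle: brown glass bottle, blue cap, 68 mm diameter, 150 mm tall; a bystander; origin at the centre of its underside
- small_bottle: small brown glass bottle, blue cap, 48 mm diameter, 95 mm tall; a bystander; origin at the centre of its underside
- clear_bottle: clear bottle, red cap, 60 mm diameter, 140 mm tall; a bystander; origin at the centre of its underside
- beaker: glass beaker, 60 mm diameter, 75 mm tall; a bystander; origin at the centre of its underside
- jar: white jar, 60 mm diameter, 60 mm tall; a bystander; origin at the centre of its underside
- spatula: laboratory spatula lying on the bench, a steel strip about 160 mm long, 4 mm thick; a bystander; origin at the centre of its underside

How it is judged:
By the outcome, as a careful person would: the job done as asked, in the order asked, and still so for the second after the job is handed in, with the robot touching nothing.
It also fails if it takes over 48 s, if anything falls off the work surface, if the arm or the gripper's body presses on something with over 40 N, if the wrist force passes 120 N, or if a joint passes its speed limit or range.

## Working session

There is one attempt and no reset: what is moved stays moved. The work goes in short steps, Python scripts to look and compute and a shell command to move; the robot and the scene stay as the last step left them, time stands still between calls to the robot, and variables do not carry over. Pictures are saved under pics/ and viewed, at most 10 in all, crops included, and the job is handed in when it is done.

```bash
mkdir -p pics
cat > h.py <<'E'
import numpy as np, cv2
from rig import bot, cams, models
def ray(name,uv):
    c=cams.calibration(name);K=np.array(c["mtx"]);R=np.array(c["R"]);t=np.array(c["t"]).ravel()
    d=R.T@np.linalg.inv(K)@np.array([uv[0],uv[1],1.]);return -R.T@t,d
def onz(name,uv,z):
    o,d=ray(name,uv);return o+d*(z-o[2])/d[2]
def tri(a,b):
    (o1,d1),(o2,d2)=ray("scene",a),ray("top",b)
    d1=d1/np.linalg.norm(d1);d2=d2/np.linalg.norm(d2)
    s=np.linalg.lstsq(np.stack([d1,-d2],1),o2-o1,rcond=None)[0]
    p,q=o1+s[0]*d1,o2+s[1]*d2
    return (p+q)/2,np.linalg.norm(p-q)
E
python3 - <<'E'
from h import *
np.set_printoptions(precision=4,suppress=True)
ims={}
for n in("scene","top"):
    im,d=cams.capture(n);cv2.imwrite(f"pics/{n}0.png",im)
for q in("blue_tube_center","blue_tube_stripe","white_tube_center","read_line","read_button_top"):
    r={n:models.tip_of(q,n)[:2] for n in("scene","top")}
    print(q,{n:[(np.round(x["position"],1).tolist(),round(x["conf"],2)) for x in r[n]] for n in r})
    if r["scene"] and r["top"]: print(tri(r["scene"][0]["position"],r["top"][0]["position"]))
s=bot.read_state();print(s["time_s"],s["position"],s["tcp_rot"],s["force"])
E
```

```text
blue_tube_center {'scene': [([250.5, 166.2], 0.85)], 'top': [([254.4, 222.9], 0.92), ([240.1, 218.8], 0.64)]}
(array([0.4942, 0.0222, 0.0325]), np.float64(0.0020102399982658745))
blue_tube_stripe {'scene': [([252.2, 158.5], 0.85), ([326.2, 134.5], 0.61)], 'top': [([253.6, 226.2], 0.61)]}
(array([0.4872, 0.0274, 0.061 ]), np.float64(0.005555542891516761))
white_tube_center {'scene': [([266.9, 171.7], 0.62), ([279.7, 161.2], 0.52)], 'top': [([223.3, 217.3], 0.77)]}
(array([ 0.5054,  0.0985, -0.0246]), np.float64(0.04110136956994145))
read_line {'scene': [([264.9, 163.5], 0.73)], 'top': [([238.1, 219.5], 0.93), ([396.0, 242.0], 0.67)]}
(array([0.505 , 0.0682, 0.0334]), np.float64(0.0026623036376009226))
read_button_top {'scene': [([278.8, 188.5], 0.38)], 'top': [([247.8, 181.7], 0.51)]}
(array([0.6155, 0.0469, 0.0528]), np.float64(0.0190985746683003))
0.6 [0.2071 0.5897 0.2476] [[-0.9435  0.3314  0.    ]
 [ 0.3314  0.9435  0.0001]
 [-0.      0.0001 -1.    ]] [-1.0444  0.491  -0.7605]
```

Run:
```python
import cv2,numpy as np
a=cv2.imread("pics/scene0.png");b=cv2.imread("pics/top0.png")
A=cv2.resize(a[110:250,180:380],(800,560),interpolation=cv2.INTER_CUBIC)
B=cv2.resize(b[150:270,160:330],(800,565),interpolation=cv2.INTER_CUBIC)
cv2.imwrite("pics/ac.png",A);cv2.imwrite("pics/bc.png",B)
cv2.imwrite("pics/full.png",np.hstack([cv2.resize(a,(400,300)),cv2.resize(b,(400,300))]))
```

```text
(no output)
```

View pics/bc.png

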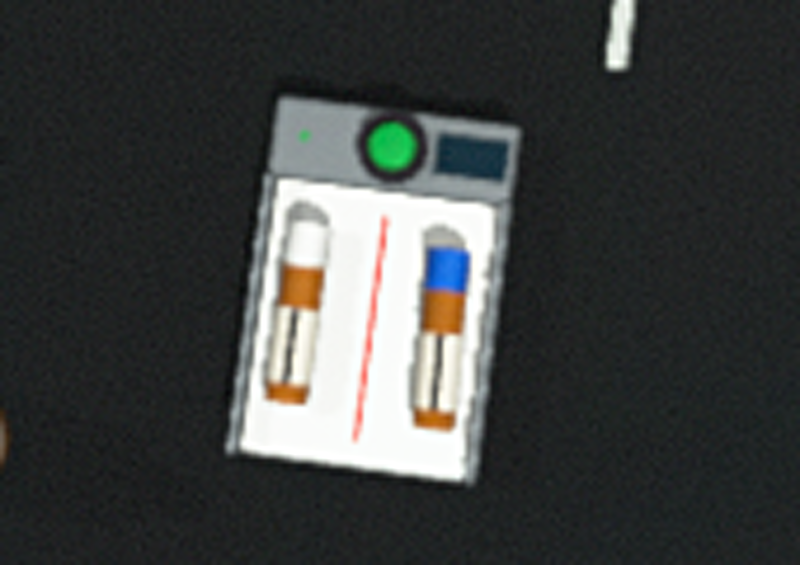

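View pics/full.png

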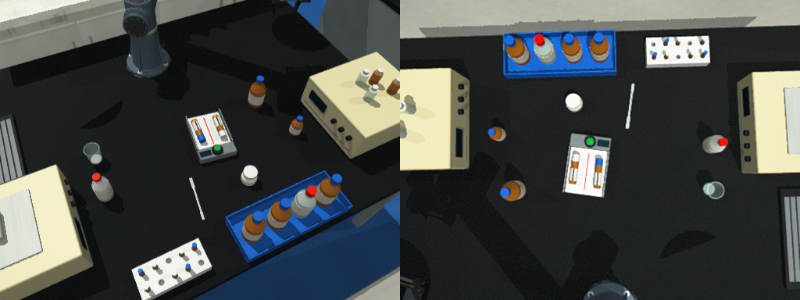

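The top view shows the line from crop (385,217) to (356,440). The blue tube's axis runs from (446,248) to (434,425), beside the right wall and yawed a few degrees to the line. The button is at (391,147). Next I'll measure these by colour segmentation.

```bash
cat >> h.py <<'E'
np.set_printoptions(precision=4,suppress=True)
def seg(im,which,name="top",pic=None):
    hsv=cv2.cvtColor(im,cv2.COLOR_BGR2HSV).astype(int);h,s,v=hsv[...,0],hsv[...,1],hsv[...,2]
    m={"red":((h<10)|(h>170))&(s>60)&(v>120),"blue":(h>100)&(h<130)&(s>120)&(v>90),"green":(h>45)&(h<85)&(s>120)&(v>70),
       "brown":(h>5)&(h<20)&(s>150)&(v>80)}[which]
    w=np.zeros(m.shape,bool)
    if name=="top": w[160:262,200:275]=1
    else: w[135:215,225:310]=1
    r,c=np.nonzero(m&w);return np.stack([c,r],1).astype(float)
def reader(im,name="top"):
    p=np.array([onz(name,q,.020)[:2] for q in seg(im,"red",name)])
    c=np.median(p,0)
    for _ in range(4):
        l=cv2.fitLine(p.astype(np.float32),cv2.DIST_HUBER,0,.001,.001).ravel();d=l[:2]
        if d[0]<0:d=-d
        n=np.array([-d[1],d[0]]);k=abs((p-l[2:])@n)<.004;p=p[k]
    s=(p-l[2:])@d;return l[2:]+d*(s.min()+s.max())/2,d,n,np.ptp(s)
def tube(im,L,name="top"):
    c,d,n,_=L;out=[]
    B=np.array([onz(name,q,.036)[:2] for q in seg(im,"blue",name)])
    b=np.median(B,0)
    W=np.array([onz(name,q,.036)[:2] for q in seg(im,"brown",name)])
    W=W[abs((W-b)@n)<.022]
    P=np.vstack([B,W]);s=(P-c)@d;y=(P-c)@n
    k=np.polyfit(s,y,1);mid=(s.min()+s.max())/2
    return mid,np.polyval(k,mid),np.degrees(np.arctan(k[0])),np.ptp(s),((B-c)@d).mean(),((B-c)@n).mean(),len(P)
E
python3 - <<'E'
from h import *
im=cv2.imread("pics/top0.png")
L=reader(im);print("line",L,np.degrees(np.arctan2(L[1][1],L[1][0])))
print("tube mid along,across,yaw,len,cap",tube(im,L))
g=np.median(seg(im,"green"),0);print("btn",onz("top",g,.054), (onz("top",g,.054)[:2]-L[0])@L[1],(onz("top",g,.054)[:2]-L[0])@L[2])
i2=cv2.imread("pics/scene0.png")
gs=np.median(seg(i2,"green","scene"),0);print(gs,g,tri(gs,g))
print("line scene",reader(i2,"scene"))
# tube triangulate cap
bs,bt=[np.median(seg(i,"blue",n),0) for i,n in((i2,"scene"),(im,"top"))];print(bs,bt,tri(bs,bt))
print(cams.calibration("top")["mtx"][0],ray("top",(0,0))[0],ray("scene",(0,0))[0])
E
```

```text
line (array([0.5056, 0.0698]), array([ 0.9878, -0.156 ], dtype=float32), array([0.156 , 0.9878], dtype=float32), np.float64(0.13645213664073436)) -8.97662
tube mid along,across,yaw,len,cap (np.float64(0.0005205450092583795), np.float64(-0.04410571713667372), np.float64(2.1580685050316295), np.float64(0.1070276920013688), np.float64(0.04243272219331705), np.float64(-0.04278462913210165), 161)
btn [0.6135 0.0517 0.054 ] 0.10948885583928418 -0.001025366931455607
[278. 189.] [243. 181.] (array([0.615 , 0.0537, 0.0455]), np.float64(0.0033919959938484554))
line scene (array([0.5105, 0.0706]), array([ 0.9875, -0.1574], dtype=float32), array([0.1574, 0.9875], dtype=float32), np.float64(0.13684185648679253))
[258. 177.] [255. 207.] (array([0.5408, 0.0223, 0.0326]), np.float64(0.004456578714914111))
[398.5304   0.     256.8436] [ 0.5131 -0.0085  1.1725] [ 1.2152 -0.3198  1.1048]
```

View pics/ac.png

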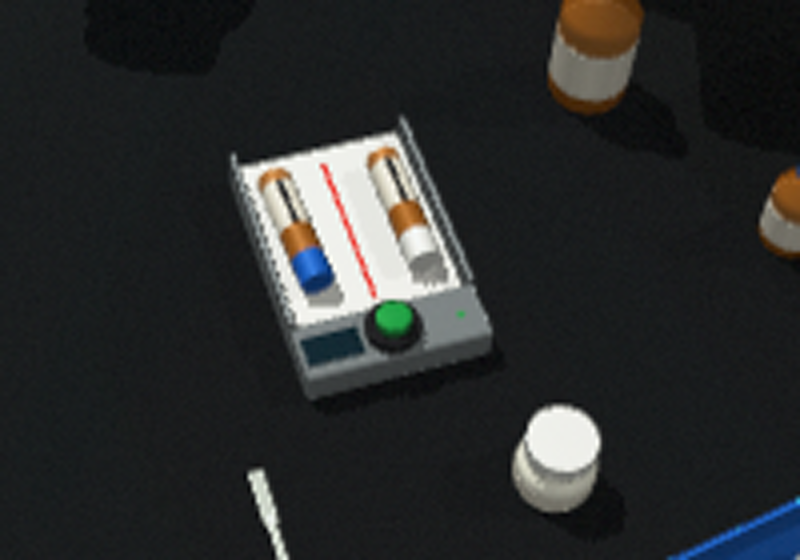

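The scene view agrees: the blue tube is at crop (297,235), against the wall. The line is centred near (0.507, 0.070) at -9°. The tube lies 44 mm to its -y side with about 2° of yaw. I'll press with both half-open fingertips along the tube and roll it in short strokes.

```bash
R='[0.292,-0.571,0,0,0,-0.677]'; python3 -m handwheel '[[0.292,-0.571,0,0,0,-0.677],[0.292,-0.571,0,0,0,-0.677],[0.292,-0.571,0,0,0,-0.677],[0.292,-0.571,0,0,0,-0.677],[0.292,-0.571,0,0,0,-0.677],[0.292,-0.571,0,0,0,-0.677],[0.292,-0.571,0,0,0,-0.677],[0.292,-0.571,0,0,0,-0.677]]' 0
```

```text
time_s: 1.27
position: [0.3595, 0.2912, 0.2479]
tcp_rot: [[-0.225, 0.974, 0.001], [0.974, 0.225, 0.0], [0.0, 0.001, -1.0]]
force: [1.4, 0.8, 0.5]
opening: 0.527
grasp_force: 0.0
```

```bash
python3 -m handwheel '[[0.14,-0.273,0,0,0,-0.175],[0.14,-0.273,0,0,0,-0.175],[0.14,-0.273,0,0,0,-0.175],[0.14,-0.273,0,0,0,-0.175],[0.14,-0.273,0,0,0,-0.175],[0.14,-0.273,0,0,0,-0.175],[0.14,-0.273,0,0,0,-0.175],[0.14,-0.273,0,0,0,-0.175]]'
python3 -m handwheel '[[0,0,-0.04,0,0,0],[0,0,-0.08,0,0,0],[0,0,-0.11,0,0,0],[0,0,-0.14,0,0,0],[0,0,-0.155,0,0,0],[0,0,-0.16,0,0,0],[0,0,-0.16,0,0,0],[0,0,-0.16,0,0,0]]'
python3 - <<'E'
from h import *
i,_=cams.capture("scene");j,_=cams.capture("top")
o=np.hstack([cv2.resize(i[110:230,200:340],(400,343)),cv2.resize(j[150:270,180:320],(400,343))])
cv2.imwrite("pics/p3.png",o)
E
```

```text
time_s: 1.93
position: [0.5024, 0.0149, 0.2482]
tcp_rot: [[0.121, 0.993, 0.005], [0.993, -0.121, -0.003], [-0.002, 0.005, -1.0]]
force: [0.1, -0.0, -0.3]
opening: 0.497
grasp_force: 0.0
time_s: 2.6
position: [0.4995, 0.0198, 0.0881]
tcp_rot: [[0.117, 0.993, 0.001], [0.993, -0.117, -0.0], [-0.0, 0.001, -1.0]]
force: [-0.5, -0.7, 0.5]
opening: 0.501
grasp_force: 0.0
```

View pics/p3.png

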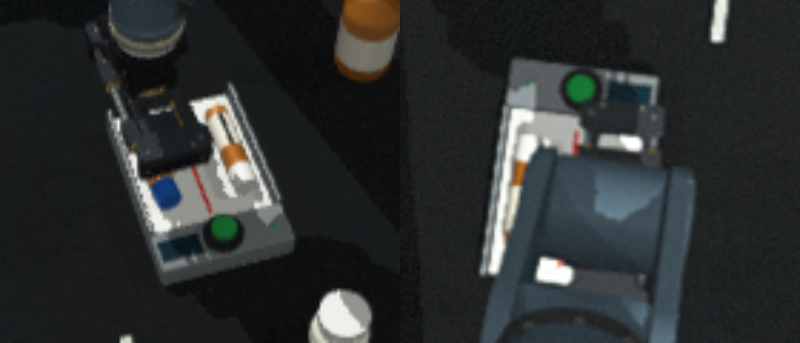

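The hand is above the tube. The scene camera sees the cap at left picture (165,190), while the arm hides the tube from the top camera. Next I descend to contact.

```bash
python3 -m handwheel '[[0,0,-0.004,0,0,0],[0,0,-0.008,0,0,0],[0,0,-0.011,0,0,0],[0,0,-0.0125,0,0,0],[0,0,-0.013,0,0,0],[0,0,-0.0135,0,0,0],[0,0,-0.014,0,0,0],[0,0,-0.014,0,0,0]]'
python3 -m handwheel '[[0,0,-0.0002,0,0,0],[0,0,-0.0004,0,0,0],[0,0,-0.0006,0,0,0],[0,0,-0.0008,0,0,0],[0,0,-0.001,0,0,0],[0,0,-0.001,0,0,0],[0,0,-0.001,0,0,0],[0,0,-0.001,0,0,0]]'
```

```text
time_s: 3.37
position: [0.4989, 0.0199, 0.0735]
tcp_rot: [[0.117, 0.993, -0.0], [0.993, -0.117, 0.0], [-0.0, -0.0, -1.0]]
force: [-0.1, 0.1, -1.1]
opening: 0.5
grasp_force: 0.0
time_s: 4.03
position: [0.4989, 0.0199, 0.0732]
tcp_rot: [[0.117, 0.993, 0.001], [0.993, -0.117, -0.0], [-0.0, 0.001, -1.0]]
force: [-0.7, -0.1, 6.0]
opening: 0.499
grasp_force: 3.3
```

```bash
python3 -m handwheel '[[0.0004,0.003,0,0,0,-0.002],[0.001,0.007,0,0,0,-0.005],[0.0017,0.011,0,0,0,-0.008],[0.0024,0.016,0,0,0,-0.012],[0.003,0.02,0,0,0,-0.015],[0.0035,0.023,0,0,0,-0.018],[0.0038,0.025,0,0,0,-0.019],[0.004,0.026,0,0,0,-0.019]]'
python3 - <<'E'
from h import *
i,_=cams.capture("scene")
b=seg(i,"blue","scene");p=np.mean(b,0);print(len(b),p)
a=cv2.imread("pics/scene0.png");b0=seg(a,"blue","scene");p0=np.mean(b0,0)
L=reader(a,"scene")
for q in(p0,p):
    w=onz("scene",q,.038)[:2];print((w-L[0])@L[1],(w-L[0])@L[2])
print(bot.read_state()["force"],bot.read_state()["position"])
E
```

```text
time_s: 4.7
position: [0.5027, 0.0462, 0.0732]
tcp_rot: [[0.153, 0.988, -0.0], [0.988, -0.153, -0.0], [-0.0, 0.0, -1.0]]
force: [-2.3, -0.3, 6.6]
opening: 0.498
grasp_force: 3.4
69 [261.5652 176.7681]
0.04197044321001786 -0.042870692624518376
0.044038904260216054 -0.03105016289206975
[-1.8854 -0.1703  6.8996] [0.5027 0.0462 0.0732]
```

```bash
python3 -m handwheel '[[0,0,0.004,0,0,0],[0,0,0.008,0,0,0],[-0.001,-0.007,0.008,0,0,0],[-0.002,-0.015,0.008,0,0,0],[-0.002,-0.015,0.005,0,0,0],[-0.002,-0.015,0.002,0,0,0],[-0.002,-0.015,0.0005,0,0,0],[-0.002,-0.015,0,0,0,0]]'
python3 - <<'E'
from h import *
i,_=cams.capture("scene")
b=seg(i,"blue","scene");p=np.mean(b,0)
a=cv2.imread("pics/scene0.png");L=reader(a,"scene")
w=onz("scene",p,.038)[:2];print((w-L[0])@L[1],(w-L[0])@L[2])
print(bot.read_state()["force"],bot.read_state()["position"])
E
```

```text
time_s: 5.42
position: [0.5008, 0.0306, 0.0729]
tcp_rot: [[0.155, 0.988, -0.0], [0.988, -0.155, -0.0], [-0.0, -0.0, -1.0]]
force: [-1.6, -0.5, 12.3]
opening: 0.5
grasp_force: 6.2
0.04510096544903694 -0.030967250950466214
[-1.3054 -0.6856  9.7297] [0.5008 0.0307 0.073 ]
```

```bash
python3 -m handwheel '[[0.0005,0.003,0.0001,0,0,0],[0.0011,0.007,0.0001,0,0,0],[0.0019,0.012,0.0001,0,0,0],[0.0027,0.017,0.0001,0,0,0],[0.0034,0.022,0.0001,0,0,0],[0.004,0.0255,0.0001,0,0,0],[0.0043,0.0275,0.0001,0,0,0],[0.0044,0.028,0.0001,0,0,0]]'
python3 -m handwheel '[[0,0,0.004,0,0,0],[0,0,0.008,0,0,0],[-0.001,-0.007,0.008,0,0,0],[-0.002,-0.015,0.008,0,0,0],[-0.002,-0.015,0.008,0,0,0],[-0.002,-0.015,0.008,0,0,0],[-0.002,-0.015,0.008,0,0,0],[-0.002,-0.015,0.008,0,0,0]]'
python3 - <<'E'
from h import *
i,_=cams.capture("scene");j,_=cams.capture("top")
b=seg(i,"blue","scene");p=np.mean(b,0)
a=cv2.imread("pics/scene0.png");L=reader(a,"scene")
w=onz("scene",p,.038)[:2];print((w-L[0])@L[1],(w-L[0])@L[2])
print(bot.read_state()["force"],bot.read_state()["position"])
o=np.hstack([cv2.resize(i[130:210,220:320],(400,320),interpolation=2),cv2.resize(j[150:270,180:320],(400,320),interpolation=2)])
cv2.imwrite("pics/p4.png",o)
E
```

```text
time_s: 6.13
position: [0.505, 0.0594, 0.0732]
tcp_rot: [[0.154, 0.988, -0.0], [0.988, -0.154, 0.0], [0.0, -0.0, -1.0]]
force: [-0.6, 1.2, 8.4]
opening: 0.502
grasp_force: 4.3
time_s: 6.8
position: [0.5032, 0.0438, 0.0805]
tcp_rot: [[0.155, 0.988, -0.0], [0.988, -0.155, 0.0], [0.0, -0.0, -1.0]]
force: [-0.3, 0.0, 0.1]
opening: 0.503
grasp_force: 0.0
0.042534084680764285 -0.016201211723722662
[-0.0265 -0.0182 -0.5839] [0.5032 0.0439 0.0805]
```

View pics/p4.png

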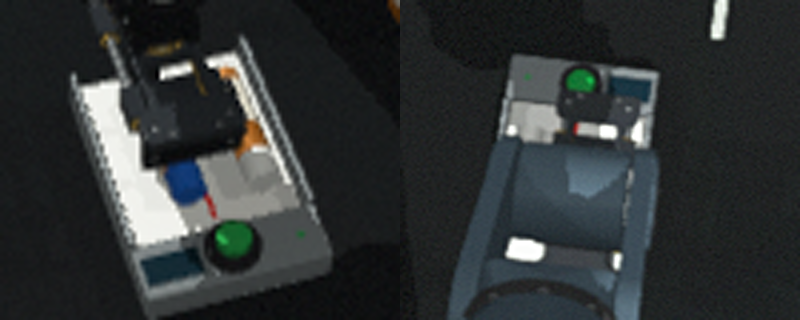

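The cap is at left picture (185,183), about 16 mm short of the line. I'll make a third stroke of about 12 mm, then clear the view.

```bash
python3 -m handwheel '[[0.0005,0.003,-0.002,0,0,0],[0.0005,0.003,-0.004,0,0,0],[0.0005,0.003,-0.006,0,0,0],[0.0005,0.003,-0.007,0,0,0],[0.0005,0.003,-0.0075,0,0,0],[0.0005,0.003,-0.0078,0,0,0],[0.0005,0.003,-0.0079,0,0,0],[0.0005,0.003,-0.0079,0,0,0]]'
python3 -m handwheel '[[0.0005,0.003,0,0,0,0],[0.0011,0.007,0,0,0,0],[0.0019,0.012,0,0,0,0],[0.0025,0.016,0,0,0,0],[0.003,0.019,0,0,0,0],[0.0034,0.0215,0,0,0,0],[0.0036,0.023,0,0,0,0],[0.0037,0.0235,0,0,0,0]]'
python3 -m handwheel '[[0,0,0.01,0,0,0],[0,0,0.04,0,0,0],[0,-0.02,0.08,0,0,0],[0,-0.06,0.1,0,0,0],[0,-0.1,0.1,0,0,0],[0,-0.14,0.1,0,0,0],[0,-0.17,0.1,0,0,0],[0,-0.17,0.1,0,0,0]]'
python3 - <<'E'
from h import *
i,_=cams.capture("scene");j,_=cams.capture("top")
cv2.imwrite("pics/s5.png",i);cv2.imwrite("pics/t5.png",j)
L=reader(cv2.imread("pics/top0.png"));print("tube",tube(j,L))
L=reader(cv2.imread("pics/scene0.png"),"scene");p=np.mean(seg(i,"blue","scene"),0)
w=onz("scene",p,.038)[:2];print((w-L[0])@L[1],(w-L[0])@L[2])
o=np.hstack([cv2.resize(i[130:210,220:320],(400,320),interpolation=2),cv2.resize(j[165:265,190:290],(400,400),interpolation=2)[:320]])
cv2.imwrite("pics/p5.png",o)
E
```

```text
time_s: 7.57
position: [0.5036, 0.047, 0.0732]
tcp_rot: [[0.154, 0.988, -0.0], [0.988, -0.154, 0.0], [0.0, -0.0, -1.0]]
force: [-1.6, 1.0, 4.9]
opening: 0.494
grasp_force: 2.7
time_s: 8.23
position: [0.5071, 0.0707, 0.0732]
tcp_rot: [[0.154, 0.988, -0.001], [0.988, -0.154, 0.0], [-0.0, -0.001, -1.0]]
force: [-1.0, 0.5, 5.3]
opening: 0.503
grasp_force: 2.8
time_s: 8.9
position: [0.5091, -0.1058, 0.174]
tcp_rot: [[0.16, 0.987, 0.004], [0.987, -0.16, -0.004], [-0.003, 0.005, -1.0]]
force: [0.8, -0.1, 0.4]
opening: 0.504
grasp_force: 0.0
tube (np.float64(0.0005521027666763739), np.float64(-0.004442425832486902), np.float64(0.8646951622504995), np.float64(0.10714741157340417), np.float64(0.04192373631652225), np.float64(-0.00402493787561692), 161)
0.041370243260497465 -0.004022523570675101
```

View pics/p5.png

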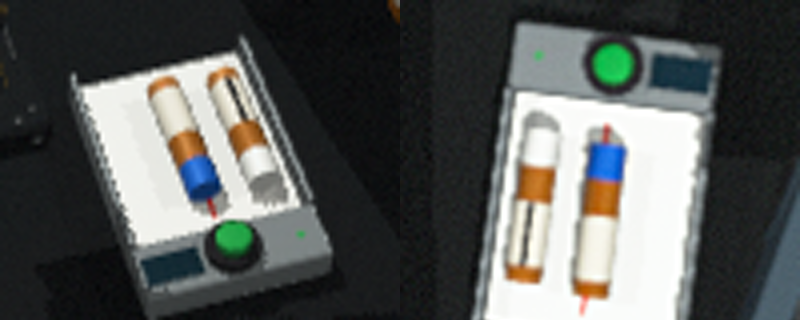

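Rolled and nearly there: the red line's ends show at right picture (606,130) and (585,303). The tube is about 4.2 mm short of the line with 0.9° of yaw. One small final stroke remains.

```bash
python3 -c "
from h import *
s=bot.read_state();print(s['position'],s['tcp_rot'])"
```

```text
[ 0.5073 -0.1008  0.1731] [[ 0.1577  0.9875  0.0004]
 [ 0.9875 -0.1577  0.0002]
 [ 0.0003  0.0003 -1.    ]]
```

```bash
python3 -m handwheel '[[0,0.03,0,0,0,0],[0,0.07,0,0,0,0],[-0.001,0.11,-0.01,0,0,0],[-0.0015,0.145,-0.03,0,0,0],[-0.0015,0.162,-0.06,0,0,0],[-0.0015,0.162,-0.08,0,0,0],[-0.0015,0.162,-0.088,0,0,0],[-0.0015,0.162,-0.091,0,0,0]]'
python3 -c "
from h import *
cams.capture('scene');cams.capture('scene')
s=bot.read_state();print(s['position'],s['force'])"
```

```text
time_s: 9.67
position: [0.5043, 0.064, 0.0804]
tcp_rot: [[0.152, 0.988, -0.004], [0.988, -0.152, 0.0], [-0.0, -0.004, -1.0]]
force: [-0.1, 0.0, -0.3]
opening: 0.503
grasp_force: 0.0
[0.5058 0.0627 0.0818] [ 0.9307 -0.5248  0.2953]
```

```bash
python3 -m handwheel '[[0,0,-0.003,0,0,0],[0,0,-0.005,0,0,0],[0,0,-0.007,0,0,0],[0,0,-0.008,0,0,0],[0,0,-0.0085,0,0,0],[0,0,-0.0088,0,0,0],[0,0,-0.009,0,0,0],[0,0,-0.009,0,0,0]]'
python3 -m handwheel '[[0.0001,0.001,0,0,0,-0.001],[0.0004,0.0025,0,0,0,-0.003],[0.0007,0.0045,0,0,0,-0.006],[0.001,0.006,0,0,0,-0.008],[0.0012,0.0075,0,0,0,-0.01],[0.0013,0.0082,0,0,0,-0.012],[0.0013,0.0085,0,0,0,-0.013],[0.0013,0.0085,0,0,0,-0.013]]'
python3 -m handwheel '[[0,0,0.002,0,0,0],[0,0,0.02,0,0,0],[0,-0.02,0.06,0,0,0],[0,-0.06,0.1,0,0,0],[0,-0.1,0.1,0,0,0],[0,-0.14,0.1,0,0,0],[0,-0.17,0.1,0,0,0],[0,-0.17,0.1,0,0,0]]' -1
python3 - <<'E'
from h import *
i,_=cams.capture("scene");j,_=cams.capture("top")
cv2.imwrite("pics/s6.png",i);cv2.imwrite("pics/t6.png",j)
L=reader(cv2.imread("pics/top0.png"));print("tube",tube(j,L))
L=reader(cv2.imread("pics/scene0.png"),"scene");p=np.mean(seg(i,"blue","scene"),0)
w=onz("scene",p,.038)[:2];print((w-L[0])@L[1],(w-L[0])@L[2])
print(bot.read_state()["position"])
o=np.hstack([cv2.resize(i[130:210,220:320],(400,320),interpolation=2),cv2.resize(j[165:265,190:290],(400,400),interpolation=2)[:320]])
cv2.imwrite("pics/p6.png",o)
E
```

```text
time_s: 10.43
position: [0.5062, 0.0623, 0.0732]
tcp_rot: [[0.155, 0.988, 0.001], [0.988, -0.155, -0.0], [0.0, 0.001, -1.0]]
force: [0.0, -0.4, 4.2]
opening: 0.499
grasp_force: 2.3
time_s: 11.1
position: [0.5074, 0.0711, 0.0732]
tcp_rot: [[0.179, 0.984, 0.001], [0.984, -0.179, -0.0], [-0.0, 0.001, -1.0]]
force: [-0.3, 0.3, 5.8]
opening: 0.497
grasp_force: 2.8
time_s: 11.77
position: [0.5092, -0.1063, 0.1737]
tcp_rot: [[0.186, 0.983, 0.005], [0.983, -0.186, -0.005], [-0.004, 0.006, -1.0]]
force: [0.1, 0.7, 0.0]
opening: 0.026
grasp_force: 0.0
tube (np.float64(0.0003663846578361961), np.float64(0.0008240384606272791), np.float64(0.7425982626508268), np.float64(0.1067759753557238), np.float64(0.04180362207803812), np.float64(0.00118697746692536), 157)
0.04147984343063053 0.000996529343986603
[ 0.5071 -0.1006  0.1726]
```

View pics/p6.png

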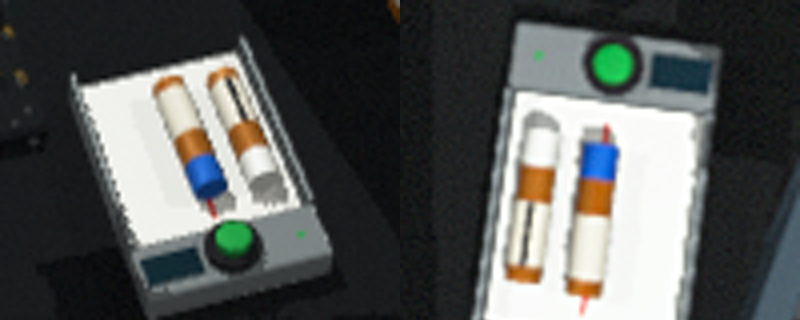

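The tube now lies on the line: cap at right picture (600,160), bottom end at (583,290), offset about 0.9 mm and yaw 0.7°. The stripe has gone round and out of sight. Next I press the button near (0.615, 0.053) with the gripper shut.

```bash
python3 -m handwheel '[[0.02,0.03,0,0,0,0],[0.045,0.065,0,0,0,0],[0.07,0.1,0,0,0,0],[0.09,0.13,0,0,0,0],[0.103,0.147,-0.01,0,0,0],[0.1077,0.1536,-0.04,0,0,0],[0.1077,0.1536,-0.07,0,0,0],[0.1077,0.1536,-0.083,0,0,0]]' -1
python3 -m handwheel '[[0,0,0,0,0,0],[0,0,0,0,0,0],[0,0,-0.002,0,0,0],[0,0,-0.004,0,0,0],[0,0,-0.006,0,0,0],[0,0,-0.008,0,0,0],[0,0,-0.009,0,0,0],[0,0,-0.009,0,0,0]]'
```

```text
time_s: 12.53
position: [0.6118, 0.0581, 0.0857]
tcp_rot: [[0.176, 0.984, -0.007], [0.984, -0.176, 0.001], [-0.0, -0.007, -1.0]]
force: [-1.4, 0.1, 0.0]
opening: 0.005
grasp_force: 0.0
time_s: 13.2
position: [0.615, 0.0543, 0.0809]
tcp_rot: [[0.18, 0.984, 0.0], [0.984, -0.18, 0.0], [0.0, 0.0, -1.0]]
force: [0.7, -0.4, 0.6]
opening: 0.004
grasp_force: 0.0
```

Run:
```python
from h import *
i,_=cams.capture("scene");j,_=cams.capture("top")
cv2.imwrite("pics/p7.png",np.hstack([cv2.resize(i[150:220,240:320],(400,350),interpolation=2),cv2.resize(j[155:225,205:285],(400,350),interpolation=2)]))
```

```text
(no output)
```

View pics/p7.png

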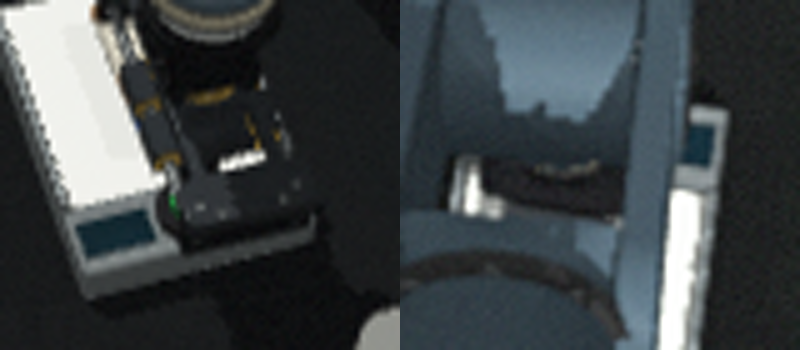

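The hand sits over the button, with only a green sliver showing at left picture (172,200). I'll press down.

```bash
python3 -m handwheel '[[0,0,-0.001,0,0,0],[0,0,-0.002,0,0,0],[0,0,-0.003,0,0,0],[0,0,-0.004,0,0,0],[0,0,-0.005,0,0,0],[0,0,-0.006,0,0,0],[0,0,-0.007,0,0,0],[0,0,-0.0075,0,0,0]]'
python3 -m handwheel '[[0,0,-0.0003,0,0,0],[0,0,-0.0006,0,0,0],[0,0,-0.0008,0,0,0],[0,0,-0.001,0,0,0],[0,0,-0.001,0,0,0],[0,0,-0.001,0,0,0],[0,0,-0.001,0,0,0],[0,0,-0.001,0,0,0]]'
```

```text
time_s: 13.97
position: [0.6152, 0.0544, 0.0735]
tcp_rot: [[0.18, 0.984, 0.0], [0.984, -0.18, -0.0], [-0.0, 0.001, -1.0]]
force: [-0.5, -0.0, 4.4]
opening: 0.004
grasp_force: 2.4
time_s: 14.63
position: [0.6152, 0.0544, 0.0734]
tcp_rot: [[0.18, 0.984, 0.001], [0.984, -0.18, -0.0], [-0.0, 0.001, -1.0]]
force: [-2.2, -0.7, 9.4]
opening: 0.003
grasp_force: 4.7
```

It has bottomed out: the force is rising with no travel. A little more for certainty, then release and retreat.

```bash
python3 -m handwheel '[[0,0,-0.0003,0,0,0],[0,0,-0.0006,0,0,0],[0,0,-0.0008,0,0,0],[0,0,-0.0008,0,0,0],[0,0,-0.0008,0,0,0],[0,0,-0.0008,0,0,0],[0,0,-0.0008,0,0,0],[0,0,-0.0008,0,0,0]]'
python3 -m handwheel '[[0,0,0.003,0,0,0],[0,0,0.01,0,0,0],[0,0,0.03,0,0,0],[0,0,0.06,0,0,0],[0,-0.03,0.1,0,0,0],[0,-0.07,0.1,0,0,0],[0,-0.11,0.1,0,0,0],[0,-0.15,0.1,0,0,0]]'
python3 -m handwheel '[[0,-0.03,0,0,0,0],[0,-0.05,0,0,0,0],[0,-0.06,0,0,0,0],[0,-0.06,0,0,0,0],[0,-0.06,0,0,0,0],[0,-0.06,0,0,0,0],[0,-0.06,0,0,0,0],[0,-0.06,0,0,0,0]]'
python3 - <<'E'
from h import *
i,_=cams.capture("scene");j,_=cams.capture("top")
L=reader(cv2.imread("pics/top0.png"));print("tube",tube(j,L))
g,gs=np.median(seg(j,"green"),0),np.median(seg(i,"green","scene"),0);print(g,gs,"was 243,181 / 278,189")
cv2.imwrite("pics/p8.png",np.hstack([cv2.resize(i[130:210,220:320],(400,320),interpolation=2),cv2.resize(j[165:265,190:290],(400,400),interpolation=2)[:320]]))
E
```

```text
time_s: 15.3
position: [0.6152, 0.0544, 0.0733]
tcp_rot: [[0.18, 0.984, 0.001], [0.984, -0.18, -0.0], [-0.0, 0.001, -1.0]]
force: [-2.5, -0.8, 14.0]
opening: 0.003
grasp_force: 6.7
time_s: 15.97
position: [0.6152, -0.0959, 0.1726]
tcp_rot: [[0.178, 0.984, 0.002], [0.984, -0.178, -0.0], [-0.0, 0.002, -1.0]]
force: [0.3, -0.8, -0.7]
opening: 0.006
grasp_force: 0.0
time_s: 16.63
position: [0.6149, -0.1533, 0.1714]
tcp_rot: [[0.178, 0.984, -0.0], [0.984, -0.178, 0.0], [0.0, -0.001, -1.0]]
force: [-0.2, -0.1, 0.8]
opening: 0.009
grasp_force: 0.0
tube (np.float64(0.0003663846578361961), np.float64(0.0008191902798110049), np.float64(0.745782481663141), np.float64(0.1067759753557238), np.float64(0.04180362207803812), np.float64(0.00118697746692536), 158)
[243. 181.] [278. 189.] was 243,181 / 278,189
```

View pics/p8.png

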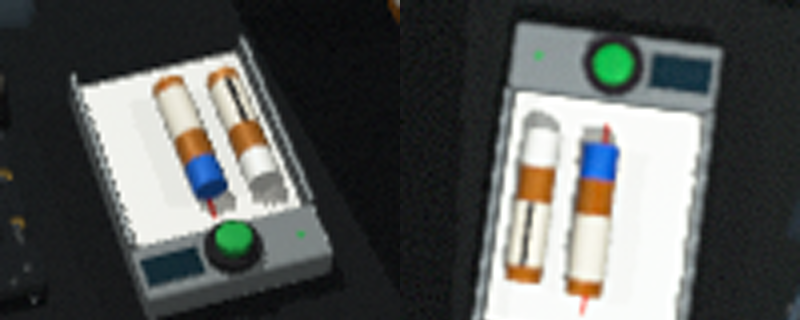

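The tube is unchanged on the line (cap at right picture (600,160)). The button is back up at (613,65), and the white-capped tube has not moved.

```bash
python3 -c "
from rig import bot
print(bot.hand_in())"
```

```text
the job is handed in; nothing more can be done
None
```

The blue-capped tube was rolled onto the red line (about 1 mm off centre, under 1° of yaw), the green button was pressed fully down and released, the white-capped tube stayed put, and the job is handed in.

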